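# Back the feed ratchet off by one notch

## Task

The feed ratchet has been wound one notch too far. Using fingertips only and grasping nothing, push the ball lever over so that the pawl stays clear of the toothed wheel, push a peg to turn the wheel backward (its top toward the pawl), and tip the pawl back in, so that the wheel ends exactly one notch back, snug against the pawl, which sits fully down in the next tooth. Do not let it run back by much more than that one notch on the way, and leave the things round it where they stand.

Things in the scene. Friction and masses are not known exactly. Their poses are not given: they have to be found in the camera images.
- feed_stand: grey bench feed ratchet bolted down: base 210 (x) x 180 (y) x 12 mm, two cheeks at y = +-74 mm (10 mm thick; left 163 mm high at x = 60 to 100 mm, right 123 mm). Origin: centre of the base's underside, on the bench. x points away from the robot give or take 0.35 rad, y along the level axle, z up. Toothed disc (100 mm across, 10 thick) and pawl lie at y = +45 mm, pegs at y = -45 mm.
- axle (a point): middle of the axle, 105 mm above the bench, straight above the stand's origin; the wheel turns about the stand's y axis through it. A black rubber roller, 60 mm across, sits round it.
- push_peg (a point): on the centre line of the wheel peg to push, 80 mm from the axle. Six steel pegs, 10 mm thick, round-ended, stick straight out from the hub every 60 degrees, ends 95 mm from the axle. At joint wheel = 0 this one is 20 degrees short of upright, leaning to the stand's -x (toward the robot); push it toward +x. It turns with the wheel.
- wheel (a joint): wheel angle, rad; disc, roller and pegs turn as one. Grows as it goes BACKWARD (top toward the stand's +x). Starts at -0.06 to 0; near 0.01 a tooth bears on the pawl and stops it. One notch (12 teeth) is 0.524: dropped anywhere within the notch, the pawl stops it again near 0.53. About 0.08 N m of friction, no spring, stays where left; forward it clicks past the pawl.
- pawl (a joint): pawl angle, rad: 0 fully down in a tooth, 0.84 thrown back on its stop pin (its lever's top moves to the stand's +x). A tooth's tip lifts it to about 0.15. It tips over centre by its own weight near 0.55: below that it falls onto the wheel, above it falls back and stays clear.
- pawl_knob (a point): centre of the dark steel ball, 24 mm across, on the pawl's lever, 72 mm from the pawl's pivot (x = 72, y = 45, z = 129 mm in the stand's frame). The lever leans 0.42 rad to the stand's -x when the pawl is down (ball at x = 43, z = 195 mm) and 0.42 rad to +x when thrown back (ball at x = 101 mm). Under 1 N at the ball moves it.
- plug: bystander, loose, not to be touched: white plaster plug, 48 mm across, 41 mm high; origin at its foot.
- cup: bystander, loose, not to be touched: white felt cup with black top, 37 mm across, 66 mm high; origin at its foot.
- wax_bar: bystander, loose, not to be touched: upright green and white block of compound, 35 x 50 x 73 mm; origin at its foot.
- driver: bystander, loose, not to be touched: screwdriver with orange handle, 195 mm long, lying; origin at its foot.
- tin: bystander, loose, not to be touched: round white tin, 70 mm across, 27 mm high; origin at its foot.
- jar: bystander, loose, not to be touched: brown jar, 45 mm across, 92 mm high; origin at its foot.
- peg1 (a point): same point on another peg, 60 degrees on from push_peg in the backward sense.
- peg2 (a point): same point on another peg, 120 degrees on from push_peg in the backward sense.
- peg3 (a point): same point on another peg, 180 degrees on from push_peg in the backward sense.
- peg4 (a point): same point on another peg, 240 degrees on from push_peg in the backward sense.
- peg5 (a point): same point on another peg, 300 degrees on from push_peg in the backward sense.

How it is judged:
By the outcome, as a careful person would: the job done as asked, in the order asked, and still so for the second after the job is handed in, with the robot touching nothing.
It also fails if it takes over 67 s, if anything falls off the work surface, if the arm or the gripper's body presses on something with over 40 N, if the wrist force passes 120 N, or if a joint passes its speed limit or range.

## Robot

A 7-joint arm with a two-finger parallel gripper is mounted at the origin on a cart in front of the work surface, level with it; the furniture and walls round the work are solid. World frame = base frame: x ahead of the robot, y to its left, z up, the work surface at z = 0. Lengths are in m, angles in rad, forces in N, time in s.
With the tool pointing down it reaches from about 0.425 to 0.925 m from the base axis. Payload 6.8 kg.
Tool frame: the origin (TCP) lies at the very end of the fingers, on their centre line; the grasp point (between the pads) lies 19 mm behind it; z points along the fingers, y is the direction in which the jaws open and shut (so a half turn about z gives the same grasp; the last joint's range is limited). The gripper opens to 85 mm and grips with 20 to 120 N. Pads are 22 mm wide; open, the fingers measure 114 mm over their backs; the gripper's body (76 mm by 85 mm) begins 54 mm behind the grasp point. The pads swing forward as they close: fully open they stand 13 mm farther back than shut.
Start: joints at [-1.255, 0.477, 0.022, 1.555, -0.011, 1.109, -0.083], TCP at [0.278, 0.615, 0.231] pointing down, gripper open.
Joint ranges: [-2.96, 2.96], [-0.34, 2.1], [-1.41, 1.46], [0.24, 2.44], [-1.37, 4.51], [0.17, 1.92], [-2.96, 2.96]. Speed limits (rad/s): [2.39, 2.39, 3.14, 3.14, 3.14, 3.14, 3.14].

## Interface

Orientations are given as a rotation vector (axis times angle).
In Python, from bench import monitor, viewer, job gives the robot as it stands. The module is installed in compiled form; this text tells all that it offers.
- The arm moves only by the tool drive_tool, never from a script. Its argument "commands" is a list of rows, each an object with "linear": the shift along the tool's x, y, z in m, a list of three; "dr": the turn, a rotation vector about the tool's x, y, z in degrees, a list of three; "jaw": the closure, from 0 (fully open) to 1 (shut). A call has 1 to 8 rows; each row shifts and turns the pose as measured when the row begins, along the tool's axes as they then stand; what a row does not reach is not made up. A row lasts 1/8 s, in which the tool goes at most 62.5 mm and 10.7 degrees, less where a joint would pass 70% of its speed; a pose out of reach is approached as far as the arm can. A call is refused whole if a number of a shift passes 0.0625 or a number of a turn 10.7, either way. A call with a gripper value outside its range is refused whole. The fingers move at their own pace and stop on an object; "force" is the grip in N (left out, the last holds). Time passes only in rows, so rows that do not move let the fingers close. It gives the time, the measured TCP pose, the force and the opening at its end, in the units of the state.
- monitor.get_obs(): the state, without advancing time (a new reading comes with each control period).
- viewer.grab_frame(name): name is "scene" or "top" or "wrist"; returns the picture (384x512x3 uint8, red, green, blue); there is no depth.
- viewer.calibration(name): a dict with "K" (3x3 intrinsics, pixels), "R" (3x3) and "t" (3): a world point X has camera coordinates R X + t. Camera axes: x right, y down, z forward; pixel columns grow to the right and rows downward; lengths in m; the calibration is good to about 2 mm. The wrist camera is an equidistant fisheye: a pixel r from the principal point sees the ray r / f radians off the axis. A picture is of the moment at which its call begins: read the wrist's pose just before it. calibration takes no time and is no camera call; for the wrist camera it gives the pose at the moment of the call.
- job.hand_in(): hands the job in, once; it reports no verdict.
The state is a dict: "clock": time; "joints": joint angles; "qvel": joint speeds; "tau": joint torques, N m; "tcp_pos": TCP position; "orientation": TCP orientation; "contact_force": force on the tool from outside, world axes, zero at the start; "moment": the same for the moment, N m; "grip_width": finger opening in m.
Only numpy, scipy, OpenCV 4.12 (cv2) and the standard library are available. Lean on these libraries where they do the work, as an engineer would, in place of code of your own. Each camera call takes 0.05 s, during which the arm holds its last target.

## Working session

There is one attempt and no reset: what is moved stays moved. The work goes in short steps, Python scripts to look and compute and a tool call to move; the robot and the scene stay as the last step left them, time stands still between calls to the robot, and variables do not carry over. Pictures are saved under pics/ and viewed, and the job is handed in when it is done.

Besides the shell and the picture viewer there is one more tool, called after "Emit:" by a JSON object that holds its "op" and its "data", one argument or row to a line. drive_tool: Moves the arm, as the interface text tells. Its arguments: {"type":"object","properties":{"commands":{"type":"array"},"force":{"type":"number"}},"required":["commands"]}

```bash
mkdir -p pics
python3 - <<'E'
from bench import monitor, viewer
import cv2
o=monitor.get_obs()
for k,v in o.items(): print(k,v)
for n in ["scene","top"]:
    c=viewer.calibration(n); print(n,c)
    f=viewer.grab_frame(n); cv2.imwrite(f"pics/{n}0.png",f[:,:,::-1])
E
```

```text
clock 0.0
joints [-1.25511903  0.47776366  0.02232749  1.5564334  -0.01154012  1.10929812
 -0.08313749]
qvel [ 1.27225119e-03  6.69611282e-05 -5.82364245e-04  1.56194780e-03
  9.88168099e-04  5.45923444e-04  1.24489661e-03]
tau [-3.98763382e-05 -5.96450937e+01  1.60707179e+00 -2.81196374e+01
  1.22513555e-02  9.20812832e-03  1.02822770e-05]
tcp_pos [0.27732009 0.61476277 0.23035752]
orientation [-6.60672504e-01 -3.07104442e+00  2.75219087e-03]
contact_force [ 0.15393308  0.32156211 -0.74396202]
moment [-0.00103179 -0.00331503  0.04182226]
grip_width 0.08574105607628947
scene {'K': array([[444.90915454,   0.        , 256.34380575],
       [  0.        , 444.90915454, 194.9923277 ],
       [  0.        ,   0.        ,   1.        ]]), 'R': array([[-0.65820595, -0.75270636,  0.0140734 ],
       [-0.35509364,  0.29392031, -0.88742287],
       [ 0.66383239, -0.58910439, -0.46074134]]), 't': array([0.29573359, 0.37316012, 1.25190525])}
top {'K': array([[397.70450922,   0.        , 250.67099613],
       [  0.        , 397.70450922, 191.66980444],
       [  0.        ,   0.        ,   1.        ]]), 'R': array([[-0.0148125 , -0.99982498, -0.01142774],
       [-0.98361606,  0.01662409, -0.17950788],
       [ 0.17966644,  0.00858155, -0.98369016]]), 't': array([-0.07841952,  0.59964006,  1.27752827])}
```

View pics/scene0.png

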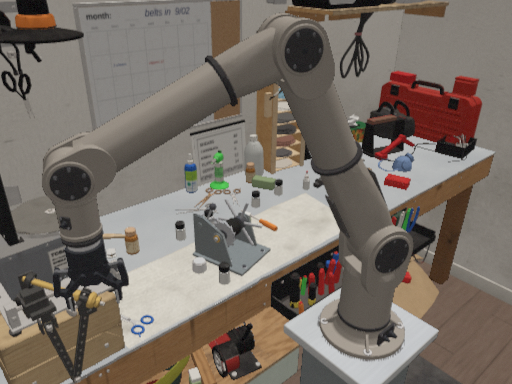

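View pics/top0.png

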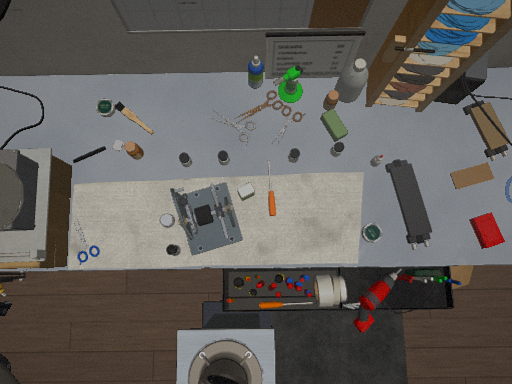

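Run:
```python
import cv2
a=cv2.imread("pics/top0.png")[140:270,140:290]; cv2.imwrite("pics/top0z.png",cv2.resize(a,None,fx=5,fy=4.6,interpolation=cv2.INTER_CUBIC)) if 0 else cv2.imwrite("pics/top0z.png",cv2.resize(a,None,fx=4.5,fy=4.5,interpolation=cv2.INTER_CUBIC))
a=cv2.imread("pics/scene0.png")[180:300,160:300]; cv2.imwrite("pics/scene0z.png",cv2.resize(a,None,fx=5,fy=5,interpolation=cv2.INTER_CUBIC))
```

```text
(no output)
```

View pics/top0z.png

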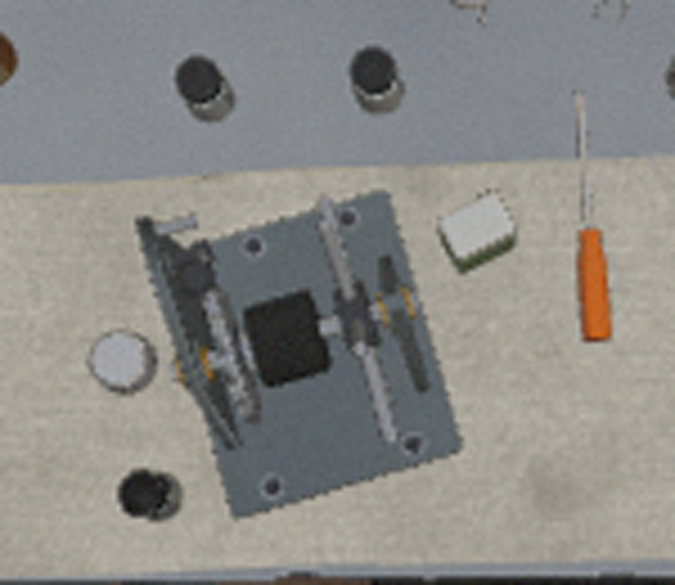

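View pics/scene0z.png

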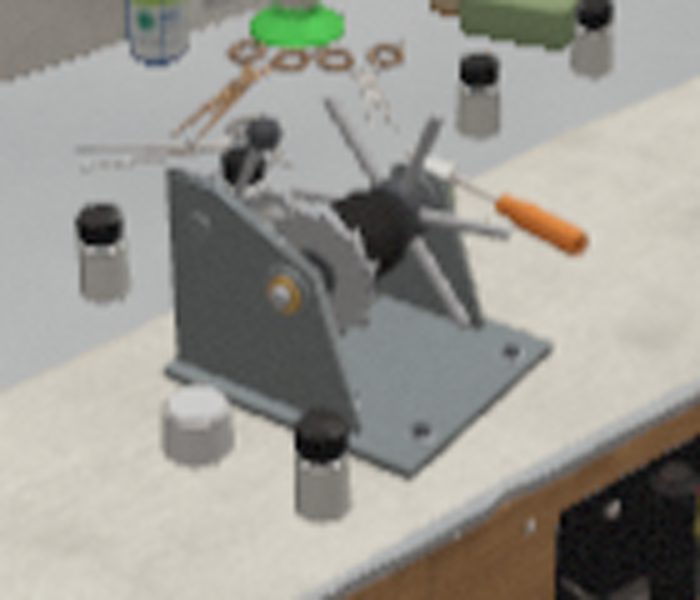

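```bash
cat > h.py <<'E'
import numpy as np, cv2
from bench import monitor, viewer
from scipy.spatial.transform import Rotation as Rot
cal={n:viewer.calibration(n) for n in ("scene","top")}
def ray(n,u,v):
    c=cal[n];d=c["R"].T@np.linalg.solve(c["K"],[u,v,1.]);return -c["R"].T@c["t"],d
def onz(n,u,v,z):
    o,d=ray(n,u,v);return o+d*(z-o[2])/d[2]
def proj(n,X):
    c=cal[n];p=c["K"]@(c["R"]@np.asarray(X)+c["t"]);return p[:2]/p[2]
def tri(*obs):
    A=np.zeros((3,3));b=np.zeros(3)
    for n,u,v in obs:
        o,d=ray(n,u,v);d=d/np.linalg.norm(d);P=np.eye(3)-np.outer(d,d);A+=P;b+=P@o
    X=np.linalg.solve(A,b)
    return X,[np.linalg.norm((np.eye(3)-np.outer(d/np.linalg.norm(d),d/np.linalg.norm(d)))@(X-o)) for o,d in (ray(*q) for q in obs)]
E
python3 - <<'E'
from h import *
T=lambda x,y:(140+(x+.5)/4.5-.5,140+(y+.5)/4.5-.5)
S=lambda x,y:(160+(x+.5)/5-.5,180+(y+.5)/5-.5)
pt=[onz("top",*T(*p),.012) for p in [(388,192),(460,450),(235,517)]]
ps=[onz("scene",*S(*p),.012) for p in [(550,345),(408,474)]]
print(np.round(pt,4),np.round(ps,4))
FR,NR,NL=pt
print("len",np.linalg.norm(FR-NR),np.linalg.norm(NR-NL)," centre",(FR+NL)/2)
for a,b in((FR,NR),): print("yaw x",np.arctan2(*(a-b)[[1,0]]))
print("yaw from y",np.arctan2(*(NL-NR)[[1,0]])-np.pi/2)
print("knob",tri(("top",*T(196,272)),("scene",*S(263,133))))
E
```

```text
[[ 0.6406 -0.0018  0.012 ]
 [ 0.4417 -0.0552  0.012 ]
 [ 0.3945  0.1135  0.012 ]] [[ 0.4416 -0.0553  0.012 ]
 [ 0.3926  0.1149  0.012 ]]
len 0.20589093234404293 0.17521108129251067  centre [0.51754098 0.0558471  0.012     ]
yaw x 0.26245408874631393
yaw from y 0.27273319701420085
knob (array([0.54915859, 0.11096938, 0.19647567]), [np.float64(0.00160971075065508), np.float64(0.0016097107506551404)])
```

```bash
cat >> h.py <<'E'
C=np.array([0.518,0.056,0.]);YAW=0.267
Rs=Rot.from_euler("z",YAW).as_matrix()
def W(x,y,z): return C+Rs@(np.array([x,y,z])/1000)
def Sf(X): return (Rs.T@(np.asarray(X)-C))*1000
def where(tgt=None):
    o=monitor.get_obs();R=Rot.from_rotvec(o["orientation"])
    M=R.as_matrix()
    print("t",o["clock"],"stand mm",np.round(Sf(o["tcp_pos"]),1),"F stand",np.round(Rs.T@o["contact_force"],2),"w",round(o["grip_width"],4))
    print("tool in stand axes\n",np.round(Rs.T@M,3))
    # turn error to desired: toolx=-xs, y=ys, z=down
    D=Rs@np.diag([-1,1,-1.])
    print("turn deg",np.round(np.degrees((R.inv()*Rot.from_matrix(D)).as_rotvec()),2))
    if tgt is not None:print("shift tool",np.round(M.T@(W(*tgt)-o["tcp_pos"]),4), "dist",np.linalg.norm(W(*tgt)-o["tcp_pos"]))
E
python3 - <<'E'
from h import *
where((0,45,280))
for n in ("top","scene"):
    im=cv2.imread(f"pics/{n}0.png");s=4
    im=cv2.resize(im,None,fx=s,fy=s,interpolation=cv2.INTER_CUBIC)
    def P(X,c):
        u,v=proj(n,X);cv2.circle(im,(int((u+.5)*s),int((v+.5)*s)),3,c,-1)
    P(W(43,45,195),(0,0,255))
    for x in(-105,105):
        for y in(-90,90):P(W(x,y,12),(255,0,0))
    for k in range(6):
        a=np.radians(-20+60*k)-0.03
        P(W(95*np.sin(a),-45,105+95*np.cos(a)),(0,255,0) if k else (0,255,255))
    im=im[580:1060,620:1160] if n=="top" else im[740:1200,640:1240]
    cv2.imwrite(f"pics/ov_{n}.png",im)
E
```

```text
t 0.1 stand mm [-84.7 602.5 230.4] F stand [-0.17 -0.02  0.91] w 0.0852
tool in stand axes
 [[-0.771  0.637 -0.001]
 [ 0.637  0.771 -0.001]
 [-0.    -0.002 -1.   ]]
turn deg [-9.000e-02 -3.000e-02 -3.958e+01]
shift tool [-0.4205 -0.3758 -0.0489] dist 0.5660602886738161
```

View pics/ov_top.png

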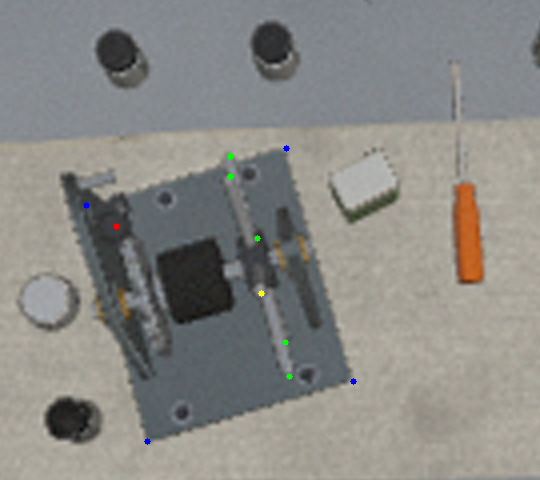

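View pics/ov_scene.png

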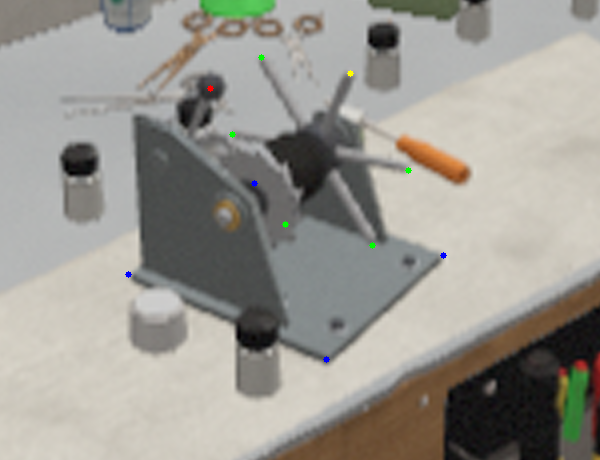

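Projected corners, ball (red) and peg tips all fall on the pictured ones, so the stand pose is good. I'll turn and lift first.

Emit:
{"op": "drive_tool", "data": {
  "commands": [
    {"linear": [0, 0, -0.015], "dr": [0, 0, -10], "jaw": 1},
    {"linear": [0, 0, -0.015], "dr": [0, 0, -10], "jaw": 1},
    {"linear": [0, 0, -0.015], "dr": [0, 0, -10], "jaw": 1},
    {"linear": [0, 0, -0.015], "dr": [0, 0, -9.6], "jaw": 1},
    {"linear": [0, 0, 0], "dr": [0, 0, 0], "jaw": 1}
  ]
}}

```text
clock: 0.72
tcp_pos: [0.2767, 0.6132, 0.2885]
orientation: [0.45, -3.105, 0.012]
contact_force: [0.7, 0.4, -0.4]
grip_width: 0.0001
```

```bash
python3 -c "
from h import *
where((0,45,280))"
```

```text
t 0.725 stand mm [-85.8 601.2 288.5] F stand [ 0.83  0.2  -0.42] w 0.0001
tool in stand axes
 [[-1.    -0.021 -0.005]
 [-0.021  1.    -0.007]
 [ 0.005 -0.007 -1.   ]]
turn deg [-0.4  -0.27  1.19]
shift tool [-0.0743 -0.5577  0.012 ] dist 0.562792676283031
```

Emit:
{"op": "drive_tool", "data": {
  "commands": [
    {"linear": [-0.008, -0.06, 0], "dr": [0, 0, 0.5], "jaw": 1},
    {"linear": [-0.008, -0.06, 0], "dr": [0, 0, 0], "jaw": 1},
    {"linear": [-0.008, -0.06, 0], "dr": [0, 0, 0], "jaw": 1},
    {"linear": [-0.008, -0.06, 0], "dr": [0, 0, 0], "jaw": 1},
    {"linear": [-0.008, -0.06, 0], "dr": [0, 0, 0], "jaw": 1},
    {"linear": [-0.008, -0.06, 0], "dr": [0, 0, 0], "jaw": 1},
    {"linear": [-0.008, -0.06, 0], "dr": [0, 0, 0], "jaw": 1}
  ]
}}

```text
clock: 1.6
tcp_pos: [0.4418, 0.2145, 0.2832]
orientation: [0.403, -3.104, 0.018]
contact_force: [0.3, -0.7, 0.3]
grip_width: -0.0003
```

```bash
python3 -c "
from h import *
where((0,45,280))"
```

```text
t 1.6 stand mm [-31.7 173.  283.2] F stand [ 0.05 -0.75  0.34] w -0.0003
tool in stand axes
 [[-1.     0.009 -0.013]
 [ 0.009  1.    -0.009]
 [ 0.013 -0.01  -1.   ]]
turn deg [-0.55 -0.76 -0.51]
shift tool [-0.0329 -0.1277  0.004 ] dist 0.13193003992663888
```

Emit:
{"op": "drive_tool", "data": {
  "commands": [
    {"linear": [-0.012, -0.045, 0], "dr": [-0.3, -0.4, -0.3], "jaw": 1},
    {"linear": [-0.012, -0.045, 0], "dr": [-0.3, -0.4, -0.2], "jaw": 1},
    {"linear": [-0.009, -0.035, 0], "dr": [0, 0, 0], "jaw": 1},
    {"linear": [0, 0, 0], "dr": [0, 0, 0], "jaw": 1}
  ]
}}

```text
clock: 2.1
tcp_pos: [0.5064, 0.0913, 0.2803]
orientation: [0.377, -3.116, 0.001]
contact_force: [-0.3, 0.2, -0.4]
grip_width: -0.0
```

```bash
python3 -c "
from h import *
where((0,45,190))
cv2.imwrite('pics/w1.png',viewer.grab_frame('wrist')[:,:,::-1])
cv2.imwrite('pics/s1.png',cv2.resize(viewer.grab_frame('scene')[150:290,150:310,::-1],None,fx=4,fy=4))"
```

```text
t 2.1 stand mm [ -1.9  37.1 280.3] F stand [-0.27  0.33 -0.45] w -0.0
tool in stand axes
 [[-1.     0.026 -0.003]
 [ 0.026  1.    -0.   ]
 [ 0.003 -0.    -1.   ]]
turn deg [-0.02 -0.17 -1.51]
shift tool [-0.002   0.008   0.0903] dist 0.09069905448375092
```

View pics/w1.png

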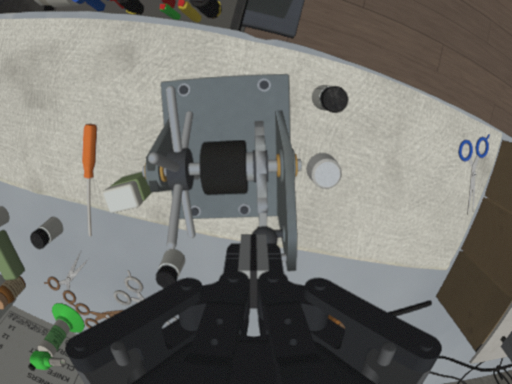

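View pics/s1.png

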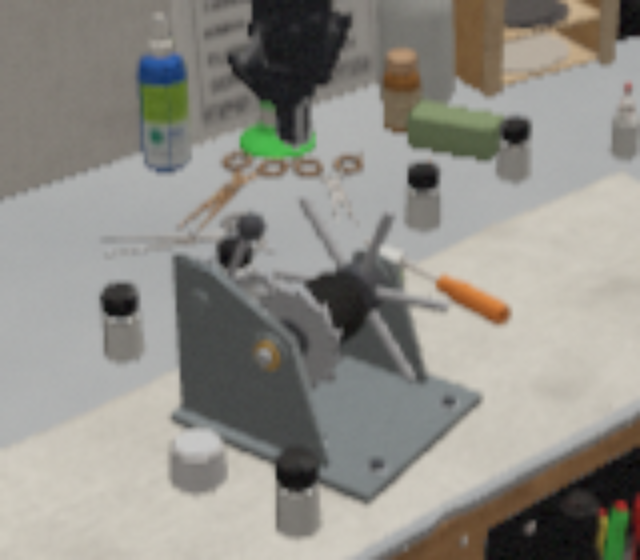

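Emit:
{"op": "drive_tool", "data": {
  "commands": [
    {"linear": [0, 0.008, 0.03], "dr": [0, 0, -1.5], "jaw": 1},
    {"linear": [0, 0, 0.03], "dr": [0, 0, 0], "jaw": 1},
    {"linear": [0, 0, 0.02], "dr": [0, 0, 0], "jaw": 1},
    {"linear": [0, 0, 0.01], "dr": [0, 0, 0], "jaw": 1},
    {"linear": [0, 0, 0], "dr": [0, 0, 0], "jaw": 1}
  ]
}}

```text
clock: 2.82
tcp_pos: [0.4999, 0.1109, 0.1872]
orientation: [0.437, -3.107, -0.006]
contact_force: [0.5, 0.6, 0.4]
grip_width: -0.0001
```

```bash
python3 -c "
from h import *
where((15,45,190))
cv2.imwrite('pics/w2.png',viewer.grab_frame('wrist')[:,:,::-1])
cv2.imwrite('pics/s2.png',cv2.resize(viewer.grab_frame('scene')[150:290,150:310,::-1],None,fx=4,fy=4))"
```

```text
t 2.825 stand mm [ -3.   57.8 187.2] F stand [0.63 0.4  0.43] w -0.0001
tool in stand axes
 [[-1.    -0.012 -0.004]
 [-0.012  1.     0.004]
 [ 0.004  0.004 -1.   ]]
turn deg [ 0.24 -0.23  0.7 ]
shift tool [-0.0178 -0.013  -0.003 ] dist 0.022257154702015763
```

View pics/w2.png

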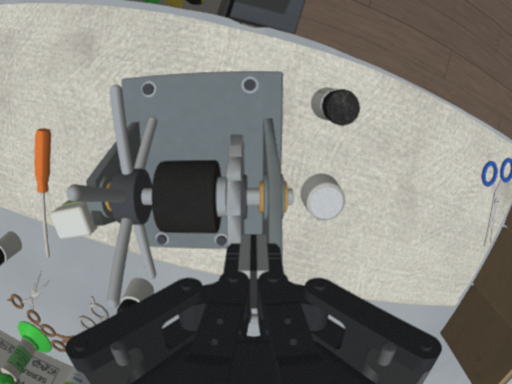

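View pics/s2.png

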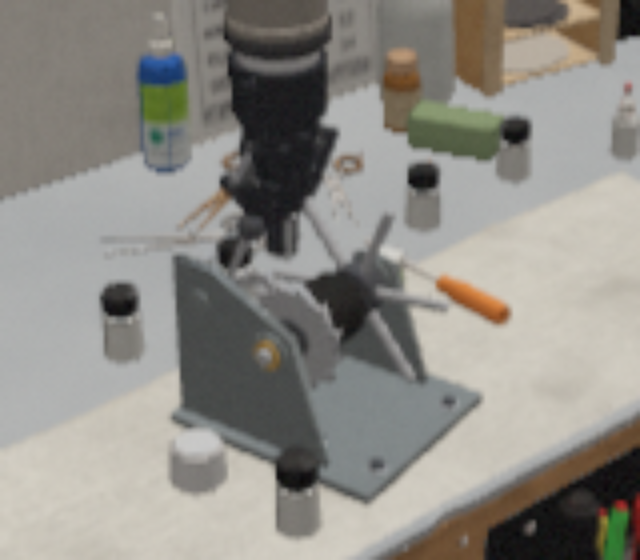

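Emit:
{"op": "drive_tool", "data": {
  "commands": [
    {"linear": [-0.003, -0.01, 0], "dr": [0, 0, 0.5], "jaw": 1},
    {"linear": [-0.01, 0, 0], "dr": [0, 0, 0], "jaw": 1},
    {"linear": [-0.01, 0, 0], "dr": [0, 0, 0], "jaw": 1},
    {"linear": [0, 0, 0], "dr": [0, 0, 0], "jaw": 1}
  ]
}}

```text
clock: 3.42
tcp_pos: [0.5292, 0.107, 0.1903]
orientation: [-0.42, 3.112, 0.008]
contact_force: [1.0, 0.1, -0.5]
grip_width: 0.0003
```

```bash
python3 -c "
from h import *
where((65,45,190))
cv2.imwrite('pics/s3.png',cv2.resize(viewer.grab_frame('scene')[150:290,150:310,::-1],None,fx=4,fy=4))"
```

```text
t 3.425 stand mm [ 24.3  46.3 190.3] F stand [ 0.96 -0.12 -0.45] w 0.0003
tool in stand axes
 [[-1.    -0.001  0.002]
 [-0.001  1.     0.005]
 [-0.002  0.005 -1.   ]]
turn deg [0.26 0.13 0.07]
shift tool [-0.0407 -0.0013  0.0004] dist 0.04075172355201221
```

View pics/s3.png

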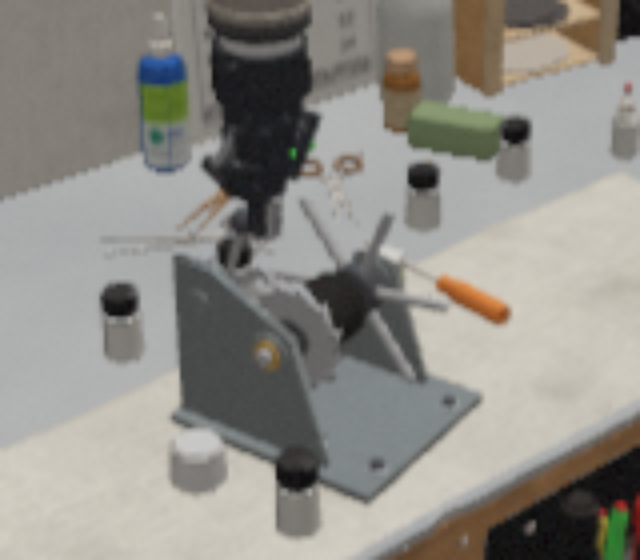

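Emit:
{"op": "drive_tool", "data": {
  "commands": [
    {"linear": [-0.008, 0, 0], "dr": [0, 0, 0], "jaw": 1},
    {"linear": [-0.008, 0, 0], "dr": [0, 0, 0], "jaw": 1},
    {"linear": [-0.008, 0, 0], "dr": [0, 0, 0], "jaw": 1},
    {"linear": [-0.008, 0, 0], "dr": [0, 0, 0], "jaw": 1},
    {"linear": [-0.006, 0, 0], "dr": [0, 0, 0], "jaw": 1},
    {"linear": [0, 0, 0], "dr": [0, 0, 0], "jaw": 1}
  ]
}}

```text
clock: 4.22
tcp_pos: [0.568, 0.1181, 0.19]
orientation: [-0.421, 3.112, 0.008]
contact_force: [0.3, -0.1, 0.4]
grip_width: -0.0001
```

```bash
python3 -c "
from h import *
where((65,45,190))
cv2.imwrite('pics/s4.png',cv2.resize(viewer.grab_frame('scene')[150:290,150:310,::-1],None,fx=4,fy=4))
cv2.imwrite('pics/w4.png',viewer.grab_frame('wrist')[:,:,::-1])
"
```

```text
t 4.225 stand mm [ 64.6  46.7 190. ] F stand [ 0.26 -0.21  0.44] w -0.0001
tool in stand axes
 [[-1.    -0.002  0.002]
 [-0.002  1.     0.005]
 [-0.002  0.005 -1.   ]]
turn deg [0.26 0.1  0.11]
shift tool [-0.0004 -0.0017 -0.    ] dist 0.0017753187760232833
```

View pics/s4.png

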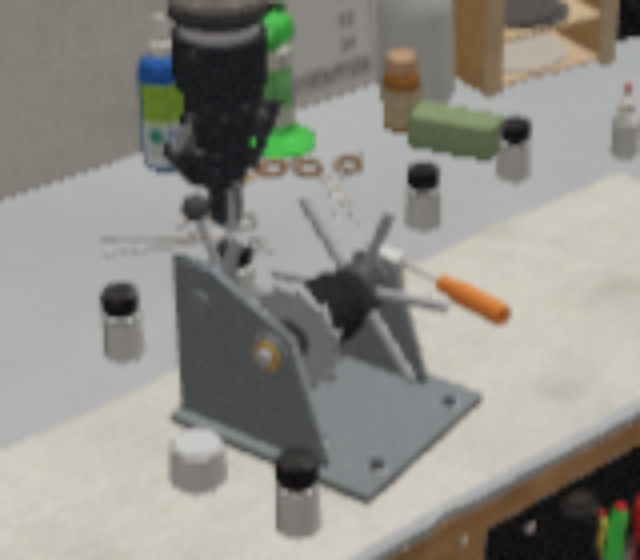

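View pics/w4.png

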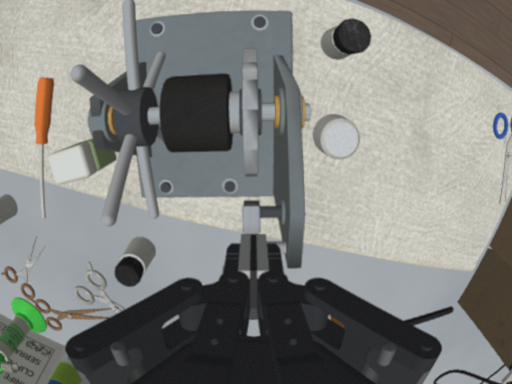

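```bash
python3 -c "
from h import *
for x,z in((88,199),(94,198),(101,195)): print((proj('scene',W(x,45,z))-150+.5)*4)"
```

```text
[207.64720053 209.30849398]
[202.13100736 208.40393252]
[195.82764735 209.28459756]
```

Emit:
{"op": "drive_tool", "data": {
  "commands": [
    {"linear": [0.02, 0, 0], "dr": [0, 0, 0], "jaw": 1},
    {"linear": [0.03, 0, -0.02], "dr": [0, 0, 0], "jaw": 1},
    {"linear": [0.03, 0, -0.05], "dr": [0, 0, 0], "jaw": 1},
    {"linear": [0.03, -0.04, -0.02], "dr": [0, 0, 0], "jaw": 1},
    {"linear": [0.015, -0.04, 0], "dr": [0, 0, 0], "jaw": 1},
    {"linear": [0, 0, 0], "dr": [0, 0, 0], "jaw": 1}
  ]
}}

```text
clock: 5.08
tcp_pos: [0.4637, 0.0041, 0.2824]
orientation: [-0.423, 3.112, 0.007]
contact_force: [0.1, 0.8, -0.6]
grip_width: 0.0001
```

```bash
python3 -c "
from h import *
where((-55,-45,172))
cv2.imwrite('pics/s5.png',cv2.resize(viewer.grab_frame('scene')[150:290,150:310,::-1],None,fx=4,fy=4))
"
```

```text
t 5.075 stand mm [-66.1 -35.7 282.4] F stand [ 0.27  0.72 -0.58] w 0.0001
tool in stand axes
 [[-1.    -0.003  0.002]
 [-0.003  1.     0.005]
 [-0.002  0.005 -1.   ]]
turn deg [0.26 0.11 0.19]
shift tool [-0.0109 -0.0098  0.1104] dist 0.11136374905388442
```

View pics/s5.png

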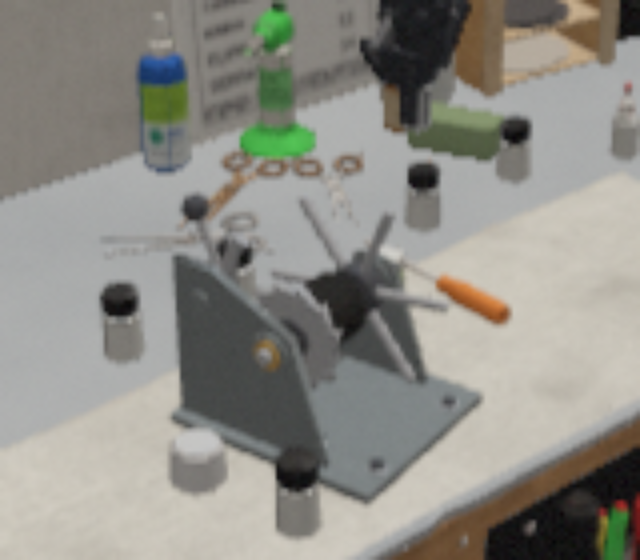

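Emit:
{"op": "drive_tool", "data": {
  "commands": [
    {"linear": [0, -0.009, 0.03], "dr": [0, 0, 0], "jaw": 1},
    {"linear": [0, 0, 0.04], "dr": [0, 0, 0], "jaw": 1},
    {"linear": [0, 0, 0.025], "dr": [0, 0, 0], "jaw": 1},
    {"linear": [0, 0, 0.01], "dr": [0, 0, 0], "jaw": 1},
    {"linear": [0, 0, 0], "dr": [0, 0, 0], "jaw": 1}
  ]
}}

```text
clock: 5.75
tcp_pos: [0.4677, 0.0038, 0.1748]
orientation: [-0.438, 3.108, 0.012]
contact_force: [0.6, -0.8, 0.6]
grip_width: 0.0002
```

```bash
python3 -c "
from h import *
where((-45,-45,172))
cv2.imwrite('pics/s6.png',cv2.resize(viewer.grab_frame('scene')[150:290,150:310,::-1],None,fx=4,fy=4))
cv2.imwrite('pics/w6.png',viewer.grab_frame('wrist')[:,:,::-1])
"
```

```text
t 5.75 stand mm [-62.3 -37.1 174.8] F stand [ 0.4  -0.98  0.64] w 0.0002
tool in stand axes
 [[-1.    -0.013  0.004]
 [-0.013  1.     0.007]
 [-0.004  0.007 -1.   ]]
turn deg [0.41 0.23 0.75]
shift tool [-0.0172 -0.0081  0.0028] dist 0.019195961489510957
```

View pics/s6.png

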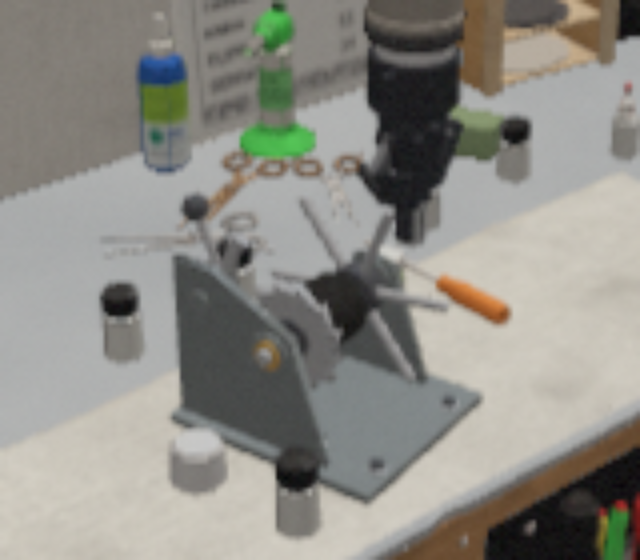

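View pics/w6.png

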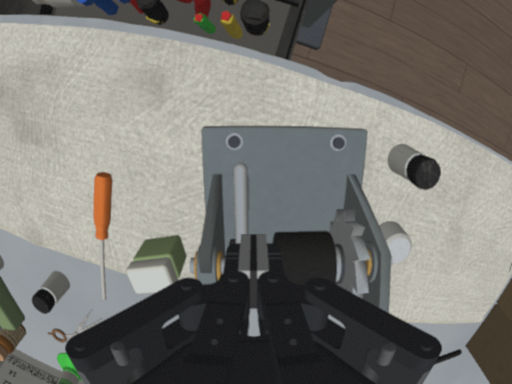

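Emit:
{"op": "drive_tool", "data": {
  "commands": [
    {"linear": [0, -0.008, 0.003], "dr": [0, 0, 0.7], "jaw": 1},
    {"linear": [-0.008, 0, 0], "dr": [0, 0, 0], "jaw": 1},
    {"linear": [-0.008, 0, 0], "dr": [0, 0, 0], "jaw": 1},
    {"linear": [-0.008, 0, 0], "dr": [0, 0, 0], "jaw": 1},
    {"linear": [-0.008, 0, 0], "dr": [0, 0, 0], "jaw": 1},
    {"linear": [0, 0, 0], "dr": [0, 0, 0], "jaw": 1}
  ]
}}

```text
clock: 6.6
tcp_pos: [0.5057, 0.0046, 0.175]
orientation: [-0.416, 3.105, 0.013]
contact_force: [-0.2, -0.5, 0.0]
grip_width: -0.0001
```

```bash
python3 -c "
from h import *
where((-12,-45,172))
cv2.imwrite('pics/s7.png',cv2.resize(viewer.grab_frame('scene')[150:290,150:310,::-1],None,fx=4,fy=4))
"
```

```text
t 6.6 stand mm [-25.5 -46.3 175. ] F stand [-0.3  -0.46  0.02] w -0.0001
tool in stand axes
 [[-1.     0.     0.01 ]
 [ 0.     1.     0.007]
 [-0.01   0.007 -1.   ]]
turn deg [ 0.39  0.58 -0.02]
shift tool [-0.0134  0.0013  0.0031] dist 0.013834244267834072
```

View pics/s7.png

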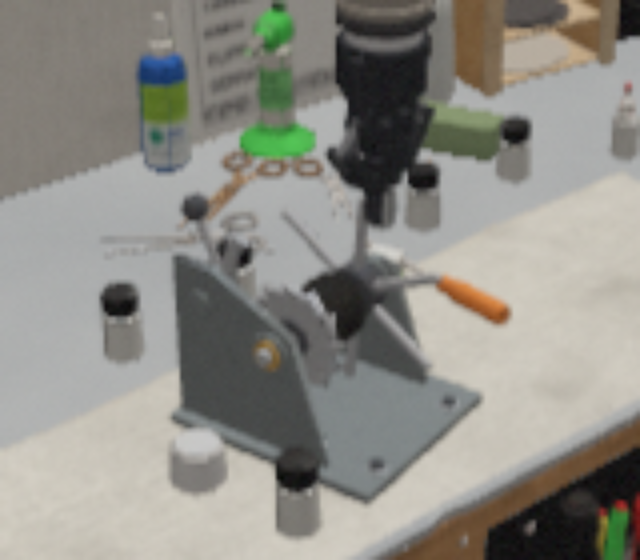

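```bash
cat >> h.py <<'E'
def pegang(n,u,v,k):
    o,d=ray(n,u,v);o=Rs.T@(o-C);d=Rs.T@d
    p=(o+d*(-.045-o[1])/d[1])*1000
    a=np.arctan2(p[0],p[2]-105)
    w=a-np.radians(-20+60*k)
    return np.round(p,1),round(np.hypot(p[0],p[2]-105),1),round((w+np.pi)%(2*np.pi)-np.pi,3)
E
python3 -c "
from h import *
f=lambda x,y:(150+x/4-.5,150+y/4-.5)
print(pegang('scene',*f(305,201),1),pegang('scene',*f(387,217),0),pegang('scene',*f(445,302),5))
print(pegang('scene',*f(285,213),1))
print(pegang('scene',*f(428,372),4))
print(pegang('scene',*f(414,377),4))
"
```

```text
(array([ 55.1, -45. , 177.6]), np.float64(91.2), np.float64(-0.049)) (array([-31.1, -45. , 188.8]), np.float64(89.4), np.float64(-0.007)) (array([-90.6, -45. , 126.1]), np.float64(93.1), np.float64(0.055))
(array([ 77.5, -45. , 158.8]), np.float64(94.4), np.float64(0.265))
(array([-74.8, -45. ,  50.1]), np.float64(92.8), np.float64(0.239))
(array([-60.4, -45. ,  39.4]), np.float64(89.1), np.float64(0.046))
```

Emit:
{"op": "drive_tool", "data": {
  "commands": [
    {"linear": [-0.005, 0, 0.001], "dr": [0, 0.5, 0], "jaw": 1},
    {"linear": [-0.004, 0, 0.001], "dr": [0, 0, 0], "jaw": 1},
    {"linear": [-0.003, 0, 0], "dr": [0, 0, 0], "jaw": 1},
    {"linear": [0, 0, 0], "dr": [0, 0, 0], "jaw": 1}
  ]
}}

```text
clock: 7.15
tcp_pos: [0.5171, 0.0078, 0.1726]
orientation: [0.417, -3.112, -0.011]
contact_force: [0.1, 1.1, -0.4]
grip_width: -0.0001
```

```bash
python3 -c "
from h import *
where((-12,-45,172))
cv2.imwrite('pics/s8.png',cv2.resize(viewer.grab_frame('scene')[150:290,150:310,::-1],None,fx=4,fy=4))
"
```

```text
t 7.15 stand mm [-13.6 -46.2 172.6] F stand [ 0.39  1.03 -0.42] w -0.0001
tool in stand axes
 [[-1.     0.001 -0.001]
 [ 0.001  1.     0.007]
 [ 0.001  0.007 -1.   ]]
turn deg [ 0.4  -0.03 -0.03]
shift tool [-0.0016  0.0012  0.0006] dist 0.0020924800136660785
```

View pics/s8.png

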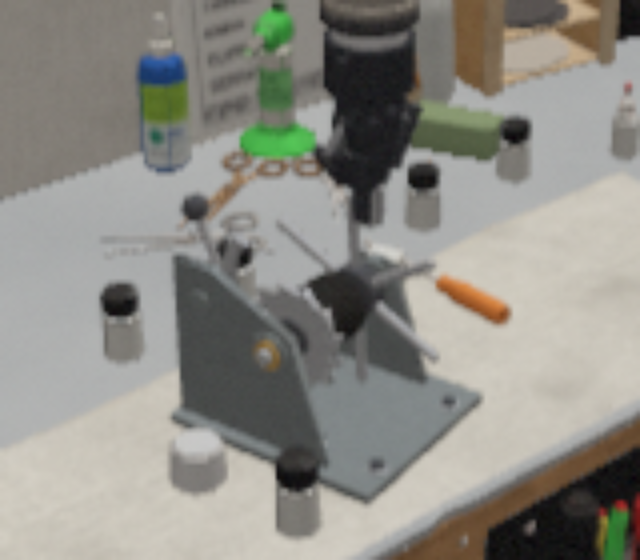

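```bash
python3 -c "
from h import *
f=lambda x,y:(150+x/4-.5,150+y/4-.5)
print(pegang('scene',*f(279,222),1))
print(pegang('scene',*f(437,358),4))
print(pegang('scene',*f(433,265),5))
print(pegang('scene',*f(362,380),3))
im=cv2.imread('pics/s8.png')
for w,c in((.35,(0,255,0)),(.45,(0,0,255))):
  for k in range(6):
    a=np.radians(-20+60*k)+w
    u,v=(proj('scene',W(92*np.sin(a),-45,105+92*np.cos(a)))-150+.5)*4
    cv2.circle(im,(int(u),int(v)),2,c,-1)
cv2.imwrite('pics/s8o.png',im[180:440,180:500].repeat(2,0).repeat(2,1))
"
```

```text
(array([ 84.5, -45. , 147.7]), np.float64(94.6), np.float64(0.405))
(array([-83.7, -45. ,  67.7]), np.float64(91.7), np.float64(0.454))
(array([-78. , -45. , 157.8]), np.float64(94.2), np.float64(0.421))
(array([ -4.8, -45. ,  15.1]), np.float64(90.0), np.float64(0.402))
```

View pics/s8o.png

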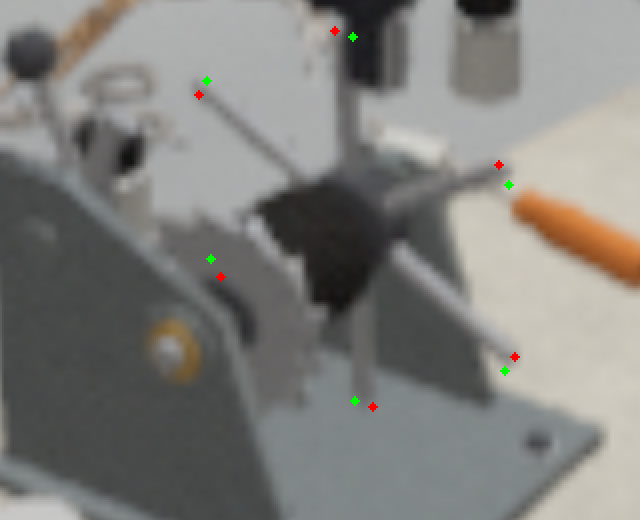

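Emit:
{"op": "drive_tool", "data": {
  "commands": [
    {"linear": [0.015, 0, 0], "dr": [0, 0, 0], "jaw": 1},
    {"linear": [0, 0, -0.05], "dr": [0, 0, 0], "jaw": 1},
    {"linear": [0, 0, -0.05], "dr": [0, 0, 0], "jaw": 1},
    {"linear": [-0.05, 0.02, -0.01], "dr": [0, 0, 0], "jaw": 1},
    {"linear": [-0.05, 0.03, 0], "dr": [0, 0, 0], "jaw": 1},
    {"linear": [-0.05, 0.03, 0], "dr": [0, 0, 0], "jaw": 1},
    {"linear": [-0.025, 0.01, 0], "dr": [0, 0, 0], "jaw": 1},
    {"linear": [0, 0, 0], "dr": [0, 0, 0], "jaw": 1}
  ]
}}

```text
clock: 8.2
tcp_pos: [0.6447, 0.1349, 0.2866]
orientation: [0.409, -3.113, -0.013]
contact_force: [-0.2, -0.0, -0.5]
grip_width: 0.0001
```

```bash
python3 -c "
from h import *
where((145,45,190))
cv2.imwrite('pics/s9.png',cv2.resize(viewer.grab_frame('scene')[150:290,150:310,::-1],None,fx=4,fy=4))
"
```

```text
t 8.2 stand mm [143.   42.7 286.6] F stand [-0.17 -0.   -0.47] w 0.0001
tool in stand axes
 [[-1.     0.006 -0.001]
 [ 0.006  1.     0.008]
 [ 0.001  0.008 -1.   ]]
turn deg [ 0.48 -0.06 -0.33]
shift tool [-0.0021  0.0015  0.0966] dist 0.0966177561734629
```

View pics/s9.png

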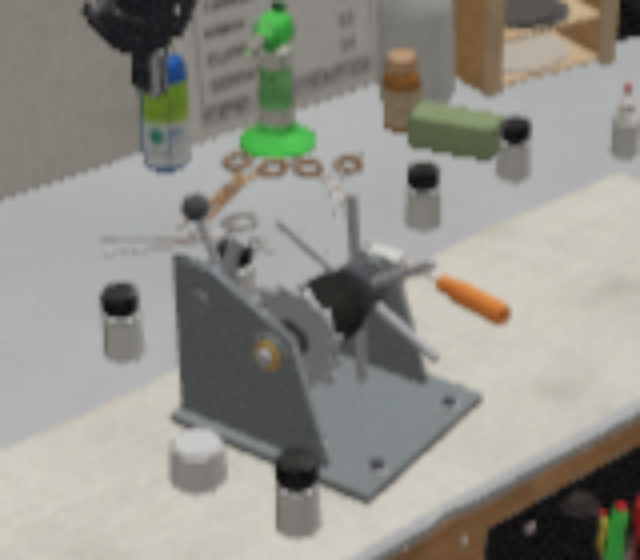

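Emit:
{"op": "drive_tool", "data": {
  "commands": [
    {"linear": [-0.004, 0, 0.03], "dr": [0, 0, 0], "jaw": 1},
    {"linear": [0, 0, 0.03], "dr": [0, 0, 0], "jaw": 1},
    {"linear": [0, 0, 0], "dr": [0, 0, 0], "jaw": 1}
  ]
}}

```text
clock: 8.62
tcp_pos: [0.6445, 0.1305, 0.2268]
orientation: [0.4, -3.113, -0.011]
contact_force: [0.6, -0.0, 0.4]
grip_width: -0.0002
```

```bash
python3 -c "
from h import *
where((145,45,190))
"
```

```text
t 8.625 stand mm [141.6  38.5 226.8] F stand [ 0.57 -0.19  0.42] w -0.0002
tool in stand axes
 [[-1.     0.011 -0.002]
 [ 0.011  1.     0.007]
 [ 0.002  0.007 -1.   ]]
turn deg [ 0.41 -0.13 -0.65]
shift tool [-0.0034  0.0063  0.0369] dist 0.03754824401512224
```

Emit:
{"op": "drive_tool", "data": {
  "commands": [
    {"linear": [-0.003, 0.006, 0.018], "dr": [0, 0, -0.6], "jaw": 1},
    {"linear": [0, 0, 0.018], "dr": [0, 0, 0], "jaw": 1},
    {"linear": [0, 0, 0], "dr": [0, 0, 0], "jaw": 1}
  ]
}}

```text
clock: 9.0
tcp_pos: [0.6459, 0.1365, 0.1914]
orientation: [0.416, -3.114, -0.011]
contact_force: [-0.6, 0.5, -0.8]
grip_width: 0.0001
```

```bash
python3 -c "
from h import *
where((100,45,190))
cv2.imwrite('pics/s10.png',cv2.resize(viewer.grab_frame('scene')[150:290,150:310,::-1],None,fx=4,fy=4))
"
```

```text
t 9.0 stand mm [144.6  43.9 191.4] F stand [-0.44  0.69 -0.79] w 0.0001
tool in stand axes
 [[-1.     0.002  0.001]
 [ 0.002  1.     0.007]
 [-0.001  0.007 -1.   ]]
turn deg [ 0.42  0.05 -0.09]
shift tool [0.0446 0.001  0.0014] dist 0.044658462376094984
```

View pics/s10.png

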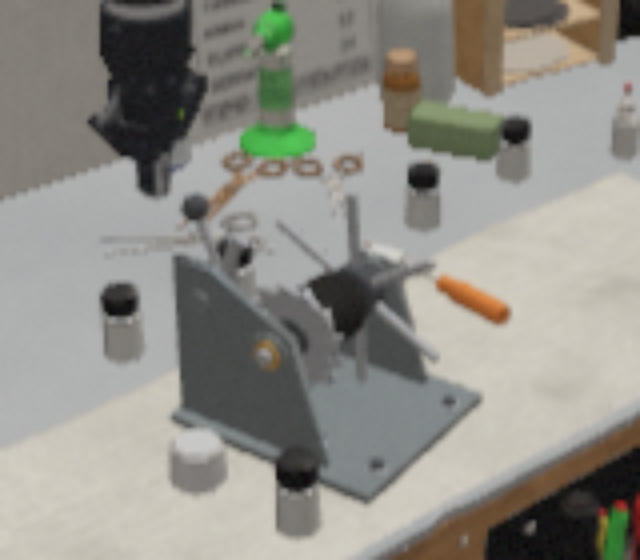

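Emit:
{"op": "drive_tool", "data": {
  "commands": [
    {"linear": [0.009, 0, 0], "dr": [0, 0, 0], "jaw": 1},
    {"linear": [0.008, 0, 0], "dr": [0, 0, 0], "jaw": 1},
    {"linear": [0.008, 0, 0], "dr": [0, 0, 0], "jaw": 1},
    {"linear": [0.007, 0, 0], "dr": [0, 0, 0], "jaw": 1},
    {"linear": [0.007, 0, 0], "dr": [0, 0, 0], "jaw": 1},
    {"linear": [0.006, 0, 0], "dr": [0, 0, 0], "jaw": 1},
    {"linear": [0, 0, 0], "dr": [0, 0, 0], "jaw": 1}
  ]
}}

```text
clock: 9.93
tcp_pos: [0.6008, 0.124, 0.1944]
orientation: [-0.415, 3.109, 0.013]
contact_force: [-1.1, 0.1, -0.0]
grip_width: 0.0
```

```bash
python3 -c "
from h import *
where((98,45,190))
cv2.imwrite('pics/s11.png',cv2.resize(viewer.grab_frame('scene')[150:290,150:310,::-1],None,fx=4,fy=4))
"
```

```text
t 9.925 stand mm [ 97.8  43.8 194.4] F stand [-1.01  0.37 -0.04] w 0.0
tool in stand axes
 [[-1.     0.002  0.006]
 [ 0.002  1.     0.008]
 [-0.006  0.008 -1.   ]]
turn deg [ 0.43  0.34 -0.11]
shift tool [-0.0002  0.0012  0.0044] dist 0.004577759757482935
```

View pics/s11.png

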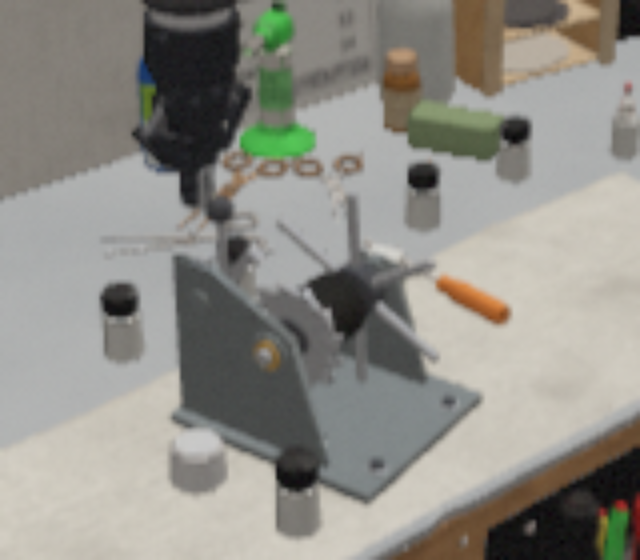

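Emit:
{"op": "drive_tool", "data": {
  "commands": [
    {"linear": [0.007, 0, 0], "dr": [0, 0, 0], "jaw": 1},
    {"linear": [0.007, 0, 0], "dr": [0, 0, 0], "jaw": 1},
    {"linear": [0.005, 0, 0], "dr": [0, 0, 0], "jaw": 1},
    {"linear": [0, 0, 0], "dr": [0, 0, 0], "jaw": 1},
    {"linear": [0, 0, 0], "dr": [0, 0, 0], "jaw": 1}
  ]
}}

```text
clock: 10.6
tcp_pos: [0.5816, 0.1189, 0.1941]
orientation: [-0.415, 3.109, 0.013]
contact_force: [-0.4, -0.3, -0.3]
grip_width: 0.0002
```

```bash
python3 -c "
from h import *
where((98,45,190))
cv2.imwrite('pics/s12.png',cv2.resize(viewer.grab_frame('scene')[150:290,150:310,::-1],None,fx=4,fy=4))
for x,z in((43,195),(50,197.5),(60,200)): print((proj('scene',W(x,45,z))-150+.5)*4)
"
```

```text
t 10.6 stand mm [ 77.9  43.9 194.1] F stand [-0.46 -0.19 -0.3 ] w 0.0002
tool in stand axes
 [[-1.     0.002  0.006]
 [ 0.002  1.     0.007]
 [-0.006  0.007 -1.   ]]
turn deg [ 0.43  0.34 -0.11]
shift tool [-0.0201  0.0011  0.0042] dist 0.02054903718114781
[250.28007289 228.5387406 ]
[243.49527641 223.51101997]
[233.88557656 217.49768107]
```

View pics/s12.png

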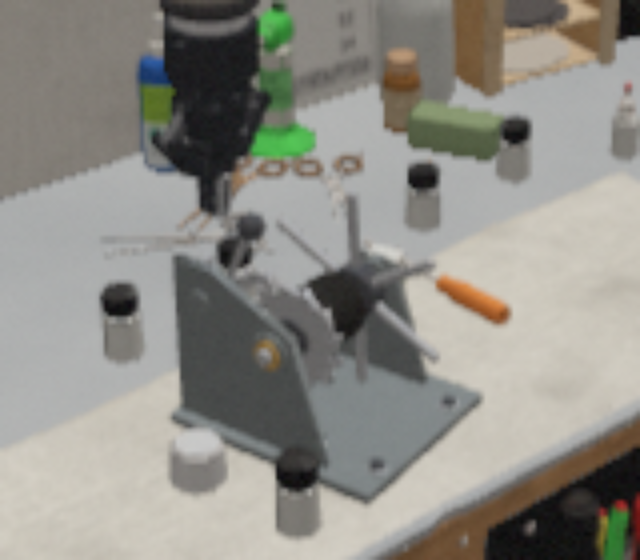

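Emit:
{"op": "drive_tool", "data": {
  "commands": [
    {"linear": [-0.02, 0, 0], "dr": [0, 0, 0], "jaw": 1},
    {"linear": [0, 0, -0.05], "dr": [0, 0, 0], "jaw": 1},
    {"linear": [0, 0, -0.045], "dr": [0, 0, 0], "jaw": 1},
    {"linear": [0.035, -0.03, 0], "dr": [0, 0, 0], "jaw": 1},
    {"linear": [0.055, -0.03, 0], "dr": [0, 0, 0], "jaw": 1},
    {"linear": [0.04, -0.02, 0], "dr": [0, 0, 0], "jaw": 1},
    {"linear": [0.01, -0.01, 0], "dr": [0, 0, 0], "jaw": 1},
    {"linear": [0, 0, 0], "dr": [0, 0, 0], "jaw": 1}
  ]
}}

```text
clock: 11.65
tcp_pos: [0.4891, -0.0024, 0.2908]
orientation: [-0.417, 3.106, 0.012]
contact_force: [0.8, 0.9, 0.5]
grip_width: 0.0003
```

```bash
python3 -c "
from h import *
where((-38,-45,174))
"
```

```text
t 11.65 stand mm [-43.2 -48.7 290.8] F stand [0.96 0.63 0.45] w 0.0003
tool in stand axes
 [[-1.     0.     0.008]
 [ 0.     1.     0.007]
 [-0.008  0.007 -1.   ]]
turn deg [ 0.39  0.48 -0.02]
shift tool [-0.0042  0.0029  0.1168] dist 0.11694140800834187
```

Emit:
{"op": "drive_tool", "data": {
  "commands": [
    {"linear": [0, 0, 0.04], "dr": [0, 0.4, 0], "jaw": 1},
    {"linear": [0, 0, 0.04], "dr": [0, 0, 0], "jaw": 1},
    {"linear": [0, 0, 0.025], "dr": [0, 0, 0], "jaw": 1},
    {"linear": [0, 0, 0.01], "dr": [0, 0, 0], "jaw": 1},
    {"linear": [0, 0, 0], "dr": [0, 0, 0], "jaw": 1}
  ]
}}

```text
clock: 12.28
tcp_pos: [0.4966, 0.0052, 0.1734]
orientation: [-0.429, 3.106, 0.012]
contact_force: [0.7, -0.2, 0.2]
grip_width: -0.0002
```

```bash
python3 -c "
from h import *
where((-16,-45,173))
"
```

```text
t 12.275 stand mm [-34.  -43.4 173.4] F stand [ 0.62 -0.39  0.18] w -0.0002
tool in stand axes
 [[-1.    -0.008  0.007]
 [-0.008  1.     0.007]
 [-0.007  0.007 -1.   ]]
turn deg [0.4  0.4  0.44]
shift tool [-0.018  -0.0018  0.0005] dist 0.01811429569041702
```

Emit:
{"op": "drive_tool", "data": {
  "commands": [
    {"linear": [-0.009, 0, 0], "dr": [0, 0, 0.4], "jaw": 1},
    {"linear": [-0.008, 0, 0], "dr": [0, 0, 0], "jaw": 1},
    {"linear": [-0.003, 0, 0], "dr": [0, 0, 0], "jaw": 1},
    {"linear": [-0.002, 0, 0], "dr": [0, 0, 0], "jaw": 1},
    {"linear": [0, 0, 0], "dr": [0, 0, 0], "jaw": 1}
  ]
}}

```text
clock: 12.9
tcp_pos: [0.5213, 0.0122, 0.1761]
orientation: [-0.418, 3.104, 0.013]
contact_force: [-0.4, -0.4, 0.6]
grip_width: 0.0
```

```bash
python3 -c "
from h import *
where((-6,-45,173))
"
```

```text
t 12.9 stand mm [ -8.4 -43.1 176.1] F stand [-0.48 -0.31  0.56] w 0.0
tool in stand axes
 [[-1.    -0.001  0.011]
 [-0.001  1.     0.007]
 [-0.011  0.007 -1.   ]]
turn deg [0.4  0.62 0.04]
shift tool [-0.0023 -0.0019  0.0031] dist 0.0043612190842537285
```

Emit:
{"op": "drive_tool", "data": {
  "commands": [
    {"linear": [-0.002, 0, 0], "dr": [0, 0, 0], "jaw": 1},
    {"linear": [-0.001, 0, 0], "dr": [0, 0, 0], "jaw": 1},
    {"linear": [-0.001, 0, 0], "dr": [0, 0, 0], "jaw": 1}
  ]
}}

```text
clock: 13.28
tcp_pos: [0.5246, 0.0131, 0.176]
orientation: [-0.418, 3.105, 0.013]
contact_force: [-0.5, 0.1, -0.6]
grip_width: -0.0001
```

```bash
python3 -c "
from h import *
where((-6,-45,173))
cv2.imwrite('pics/s13.png',cv2.resize(viewer.grab_frame('scene')[150:290,150:310,::-1],None,fx=4,fy=4))
im=cv2.imread('pics/s13.png')
for w,c in((.42,(0,255,0)),(.53,(0,0,255))):
  for k in range(6):
    a=np.radians(-20+60*k)+w
    u,v=(proj('scene',W(92*np.sin(a),-45,105+92*np.cos(a)))-150+.5)*4
    cv2.circle(im,(int(u),int(v)),1,c,-1)
cv2.imwrite('pics/s13o.png',im[180:440,180:500].repeat(2,0).repeat(2,1))
"
```

```text
t 13.275 stand mm [ -5.  -43.1 176. ] F stand [-0.46  0.18 -0.65] w -0.0001
tool in stand axes
 [[-1.    -0.     0.01 ]
 [-0.     1.     0.007]
 [-0.01   0.007 -1.   ]]
turn deg [0.42 0.56 0.02]
shift tool [ 0.001  -0.0019  0.003 ] dist 0.0037232392932435437
```

View pics/s13o.png

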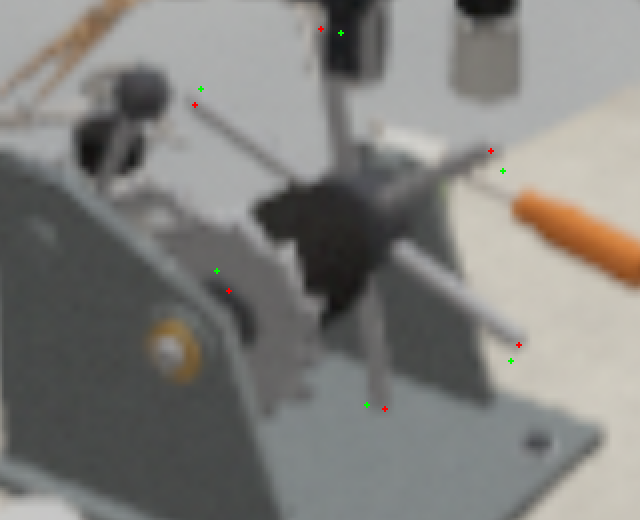

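Emit:
{"op": "drive_tool", "data": {
  "commands": [
    {"linear": [-0.001, 0, 0], "dr": [0, 0, 0], "jaw": 1},
    {"linear": [-0.001, 0, 0], "dr": [0, 0, 0], "jaw": 1}
  ]
}}

```text
clock: 13.58
tcp_pos: [0.5262, 0.0136, 0.1759]
orientation: [-0.418, 3.106, 0.013]
contact_force: [-2.5, -1.0, 0.1]
grip_width: 0.0001
```

```bash
python3 -c "
from h import *
where((-6,-45,173))
"
```

```text
t 13.575 stand mm [ -3.3 -43.1 175.9] F stand [-2.71 -0.28  0.06] w 0.0001
tool in stand axes
 [[-1.    -0.     0.009]
 [-0.     1.     0.007]
 [-0.009  0.007 -1.   ]]
turn deg [0.42 0.5  0.02]
shift tool [ 0.0028 -0.0019  0.0029] dist 0.004420863789585068
```

Emit:
{"op": "drive_tool", "data": {
  "commands": [
    {"linear": [-0.001, 0, 0], "dr": [0, 0, 0], "jaw": 1},
    {"linear": [-0.001, 0, 0], "dr": [0, 0, 0], "jaw": 1}
  ]
}}

```text
clock: 13.82
tcp_pos: [0.5266, 0.0136, 0.1756]
orientation: [-0.418, 3.11, 0.013]
contact_force: [-6.3, -0.8, 4.7]
grip_width: -0.0003
```

```bash
python3 -c "
from h import *
where((-6,-45,173))
"
```

```text
t 13.825 stand mm [ -2.9 -43.1 175.6] F stand [-6.26  0.87  4.73] w -0.0003
tool in stand axes
 [[-1.     0.     0.005]
 [ 0.     1.     0.008]
 [-0.005  0.008 -1.   ]]
turn deg [ 0.45  0.29 -0.  ]
shift tool [ 0.0031 -0.0019  0.0025] dist 0.004444060736547231
```

Hard stop: 6 N in x, only 0.4 mm gained. The tooth bears on the pawl. Backing off straight, then up and clear.

Emit:
{"op": "drive_tool", "data": {
  "commands": [
    {"linear": [0.004, 0, 0], "dr": [0, 0, 0], "jaw": 1},
    {"linear": [0.015, 0, 0], "dr": [0, 0, 0], "jaw": 1},
    {"linear": [0.005, 0, -0.03], "dr": [0, 0, 0], "jaw": 1},
    {"linear": [0, 0, -0.05], "dr": [0, 0, 0], "jaw": 1},
    {"linear": [0.05, 0, -0.04], "dr": [0, 0, 0], "jaw": 1},
    {"linear": [0.05, 0, 0], "dr": [0, 0, 0], "jaw": 1},
    {"linear": [0, 0, 0], "dr": [0, 0, 0], "jaw": 1}
  ]
}}

```text
clock: 14.7
tcp_pos: [0.4048, -0.0212, 0.2971]
orientation: [-0.416, 3.101, 0.014]
contact_force: [0.8, 0.0, 0.1]
grip_width: -0.0
```

```bash
python3 -c "
from h import *
where()
cv2.imwrite('pics/s14.png',cv2.resize(viewer.grab_frame('scene')[150:290,150:310,::-1],None,fx=4,fy=4))
cv2.imwrite('pics/t14.png',cv2.resize(viewer.grab_frame('top')[140:270,140:290,::-1],None,fx=4.5,fy=4.5))
im=cv2.imread('pics/s14.png')
for w,c in((.42,(0,255,0)),(.53,(0,0,255))):
  for k in range(6):
    a=np.radians(-20+60*k)+w
    u,v=(proj('scene',W(92*np.sin(a),-45,105+92*np.cos(a)))-150+.5)*4
    cv2.circle(im,(int(u),int(v)),1,c,-1)
u,v=(proj('scene',W(43,45,195))-150+.5)*4
cv2.circle(im,(int(u),int(v)),1,(0,0,255),-1)
cv2.imwrite('pics/s14o.png',im[180:440,160:500].repeat(2,0).repeat(2,1))
"
```

```text
t 14.7 stand mm [-129.5  -44.6  297.1] F stand [ 0.81 -0.22  0.05] w -0.0
tool in stand axes
 [[-1.     0.     0.014]
 [ 0.001  1.     0.007]
 [-0.014  0.007 -1.   ]]
turn deg [ 0.4   0.8  -0.03]
```

View pics/s14o.png

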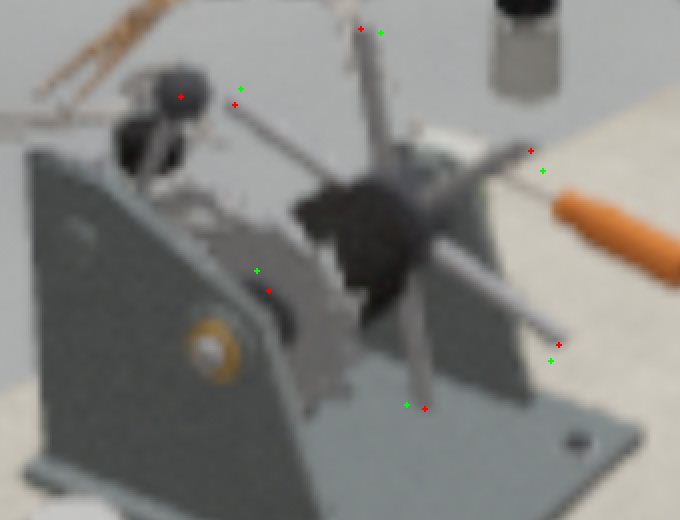

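View pics/t14.png

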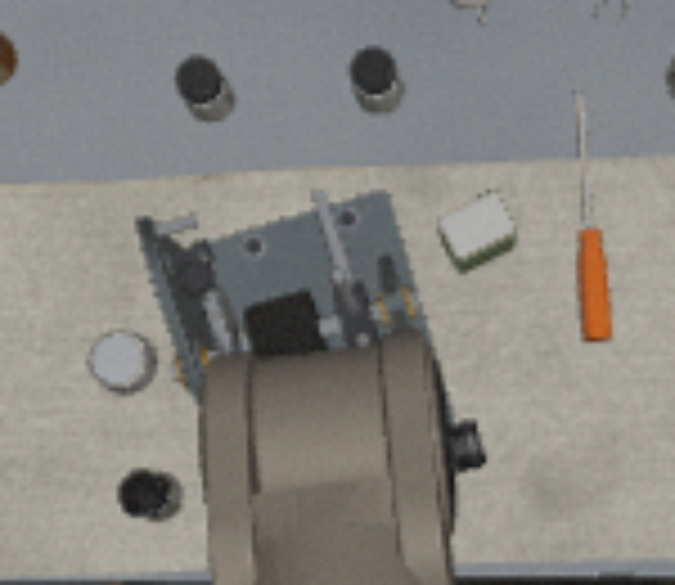

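```bash
python3 -c "
from bench import job
print(job.hand_in())"
```

```text
the job is handed in; nothing more can be done
None
```

The wheel is one notch back and snug against the pawl, and the job was handed in at about 14.8 s of the 67 s allowed. All contact was with the closed fingertips, and nothing was grasped.

- **Sequence:** I pushed the ball lever over until the pawl lay on its stop. I then pushed the peg to turn the wheel back to about 0.41 rad and tipped the pawl in. Last, I pushed the peg until the wheel stopped hard, with about 6 N across and under 0.5 mm of further movement.
- **Wheel:** in the last scene picture, with the arm withdrawn, the peg tips match a wheel angle of about 0.53 rad. My readings from single pegs scatter by about ±0.05 rad, so the snug fit rests on the force at the stop. I saw nothing past about 0.53 rad at any point.
- **Pawl:** the ball sits at its fully-down position. This is the only evidence that the pawl is fully down, since I did not look at the pawl tip in the tooth.
- **Surroundings:** the bystanders in the last top view are where they stood at the start. The arm hides part of the stand in that view. No check failed.

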